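Sweep the wheel nuts into the sink basket

TASK

Four washed wheel nuts are lying on the drainboard of the utility sink: push each one across the steel with your fingertips and over the open edge so that all four end up in the strainer basket in the bowl. Only sweep them - do not pinch, pick up or carry any of them - and let none fall into the bowl beside the basket. Leave the jug, the funnel, the scraper and the wiper arm where they are.

Things in the scene. Friction and masses are not known exactly. Their poses are not given: they have to be found in the camera images.
- nut1: brass-coloured hexagonal wheel nut, loose, standing upright on the drainboard: 22 mm across flats, 25 mm across corners, 24 mm high, about 55 g, a dark bore in its flat ends. Origin at the centre of its underside, z along the bore. Any of the four may lie at any of four rough places; centres start at least 50 mm apart
- nut2: brass-coloured hexagonal wheel nut, loose, standing upright on the drainboard: 22 mm across flats, 25 mm across corners, 24 mm high, about 55 g, a dark bore in its flat ends. Origin at the centre of its underside, z along the bore. Any of the four may lie at any of four rough places; centres start at least 50 mm apart
- nut3: brass-coloured hexagonal wheel nut, loose, standing upright on the drainboard: 22 mm across flats, 25 mm across corners, 24 mm high, about 55 g, a dark bore in its flat ends. Origin at the centre of its underside, z along the bore. Any of the four may lie at any of four rough places; centres start at least 50 mm apart
- nut4: brass-coloured hexagonal wheel nut, loose, standing upright on the drainboard: 22 mm across flats, 25 mm across corners, 24 mm high, about 55 g, a dark bore in its flat ends. Origin at the centre of its underside, z along the bore. Any of the four may lie at any of four rough places; centres start at least 50 mm apart
- basket: perforated stainless strainer basket, open on top, in the sink bowl beside the drainboard edge: 210 mm along x, 170 mm along y, 80 mm deep, walls 3 mm; axes parallel to the world's, origin at the centre of its underside. It does not move when touched; it stands at a different place along x each time
- basket_mouth (a point): centre of the basket's open top, 2 mm below the drainboard. The basket's +y wall is 2 mm from the drainboard edge, so a nut pushed over the edge there drops straight in. Two 6 mm wire arms along y, 108 mm either side of this point in x, carry the basket: their ends lie on the drainboard, 6 mm high, up to 30 mm in from the edge
- drain_edge (a point): middle of the straight edge along x where the flat drainboard (top at z = 0, on the +y side) meets the open bowl (-y side, 430 mm along x, 380 mm along y, 240 mm deep). There is no lip at this edge; rolled rims 12 mm high bound the drainboard 213 mm towards the robot and 225 mm beyond this point
- jug: closed yellow quart jug with black cap, 105 x 68 mm, 220 mm high, standing loose, 0.9 kg; origin at the centre of its underside. Leave alone
- funnel: red plastic funnel standing mouth down, loose and light: 116 mm across with a 26 x 18 mm hanging tab at the rim, 118 mm high, spout up; origin at the centre of its mouth on the drainboard. Leave alone
- scraper: silicone scraper lying flat and loose: black handle 24 mm wide and 13 mm high, blue blade 58 mm wide and 7 mm high; 230 mm long along its x axis, from -100 mm (handle) to +130 mm (blade); origin on its underside. Leave alone
- wiper: black wiper arm lying flat and loose, 375 mm long along its x axis from -182 mm (round hub, 24 mm across) to +193 mm (hook), up to 22 mm high; origin on its underside. Leave alone
Mind the look-alikes: they are no part of the job. Leave any blue look-alike of the nut3 alone. What is shaped like the nut4 but blue is not meant.

How it is judged:
By the outcome, as a careful person would: the job done as asked, in the order asked, and still so for the second after the job is handed in, with the robot touching nothing.
It also fails if it takes over 64 s, if anything falls off the work surface, if the arm or the gripper's body presses on something with over 40 N, if the wrist force passes 120 N, or if a joint passes its speed limit or range.

ROBOT

A 7-joint arm with a two-finger parallel gripper is mounted at the origin on the work surface. World frame = base frame: x ahead of the robot, y to its left, z up, the work surface at z = 0. Lengths are in m, angles in rad, forces in N, time in s.
With the tool pointing down it reaches from about 0.425 to 0.975 m from the base axis. Payload 16.7 kg.
Tool frame: the origin (TCP) lies midway between the tips of the shut fingers; the grasp point (between the pads) lies 19 mm behind it; z points along the fingers, y is the line along which they close (so a half turn about z gives the same grasp; the last joint's range is limited). The gripper opens to 85 mm and grips with 20 to 120 N. Pads are 22 mm wide; open, the fingers measure 114 mm over their backs; the gripper's body (76 mm by 85 mm) begins 54 mm behind the grasp point. The pads swing forward as they close: fully open they stand 13 mm farther back than shut.
Start: joints at [-1.385, 0.426, 0.074, 1.606, -0.034, 1.111, -0.067], TCP at [0.222, 0.637, 0.203] pointing down, gripper open.
Joint ranges: [-2.85, 2.85], [-0.5, 2.14], [-1.23, 1.37], [0.21, 2.46], [-1.02, 4.16], [0.16, 2.05], [-2.73, 2.73]. Speed limits (rad/s): [1.89, 1.89, 2.39, 2.39, 3.01, 3.01, 3.01].

INTERFACE

Orientations are given as a unit quaternion [w, x, y, z].
In Python, from rig import get_state, vision, workorder gives the robot as it stands.
- The arm moves only by the shell command python3 -m jog 'ROWS' [FORCE]. ROWS is JSON, a list of rows, each an object of numbers: "tx", "ty", "tz": the shift along the tool's x, y, z in cm; "rx", "ry", "rz": the turn, a rotation vector about the tool's x, y, z in units of 6 degrees (1.0 is 6 degrees); "hand": the closure, from 0 (fully open) to 1 (shut). A call has exactly 10 rows; each row shifts and turns the commanded pose from where the row before left it, along the tool's axes as they then stand; what a row does not reach is not made up. A row lasts 1/12 s, in which the tool goes at most 41.7 mm and 7.16 degrees, less where a joint would pass 70% of its speed; a pose out of reach is approached as far as the arm can. A call with a gripper value outside its range is refused whole. The fingers move at their own pace and stop on an object; FORCE is the grip in N (left out, the last holds). Time passes only in rows, so rows that do not move let the fingers close, or fill a call up. It gives the time, the measured TCP pose, the force, the opening and the grip force at its end, in the units of the state.
- get_state(): the state, without advancing time (a new reading comes with each control period).
- vision.get_image(name): name is "scene" or "side" or "wrist"; returns a dict with "image" (420x560x3 uint8, red, green, blue), "mtx" (3x3 intrinsics, pixels), "cam_to_world" (4x4, takes a point from camera to world coordinates). Camera axes: x right, y up, looking along -z (the intrinsics and any distortion apply to the point x, -y, -z); pixel columns grow to the right and rows downward; lengths in m; the calibration is good to about 2 mm. A picture is of the moment at which its call begins. There is no depth.
- workorder.close_job(): hands the job in; it is judged then, once.
The state is a dict: "time": time; "joints": joint angles; "qvel": joint speeds; "effort": joint torques, N m; "position": TCP position; "tool_rot": TCP orientation; "contact_force": force on the tool from outside, world axes, zero at the start; "wrist_torque": the same for the moment, N m; "gripper_width": finger opening in m; "gripper_force": force on a finger pad.
Only numpy, scipy, OpenCV 4.12 (cv2) and the standard library are available. Lean on these libraries where they do the work, as an engineer would, in place of code of your own. Each camera call takes 0.05 s, during which the arm holds its last target. There are 200 camera calls.

## Working session

There is one attempt and no reset: what is moved stays moved. The work goes in short steps, Python scripts to look and compute and a shell command to move; the robot and the scene stay as the last step left them, time stands still between calls to the robot, and variables do not carry over. Pictures are saved under pics/ and viewed, at most 10 in all, crops included, and the job is handed in when it is done.

```bash
mkdir -p pics; ls
cat > h.py <<'E'
import numpy as np, cv2
from rig import get_state, vision, workorder
def grab(n, fn=None):
    d=vision.get_image(n)
    if fn: cv2.imwrite('pics/'+fn, d['image'][:,:,::-1])
    return d
def ray(d,u,v):
    K=np.array(d['mtx']);T=np.array(d['cam_to_world'])
    p=np.linalg.inv(K)@[u,v,1]; r=T[:3,:3]@[p[0],-p[1],-p[2]]
    return T[:3,3],r
def plane(d,u,v,z=0):
    o,r=ray(d,u,v); return o+r*(z-o[2])/r[2]
def proj(d,P):
    K=np.array(d['mtx']);T=np.array(d['cam_to_world'])
    c=T[:3,:3].T@(np.array(P)-T[:3,3]); q=K@[c[0],-c[1],-c[2]]; return q[:2]/q[2]
E
python3 - <<'E'
from h import *
for n in ['scene','side','wrist']:
    d=grab(n,n+'0.png'); print(n,{k:v for k,v in d.items() if k not in('image','mtx','cam_to_world')}, np.round(d['mtx'],1).tolist()); print(np.round(d['cam_to_world'],3).tolist())
    np.savez('pics/'+n+'0.npz',**{k:d[k] for k in('image','mtx','cam_to_world')})
s=get_state();print(s)
E
```

```text
pics
scene {} [[379.7, 0.0, 279.5], [0.0, 379.7, 212.3], [0.0, 0.0, 1.0]]
[[0.852, -0.397, 0.341, 0.781], [0.523, 0.647, -0.554, -0.198], [-0.001, 0.651, 0.759, 0.537], [0.0, 0.0, 0.0, 1.0]]
side {} [[475.9, 0.0, 272.5], [0.0, 475.9, 205.9], [0.0, 0.0, 1.0]]
[[0.977, 0.155, -0.144, 0.397], [-0.212, 0.707, -0.675, -0.418], [-0.003, 0.69, 0.723, 0.647], [0.0, 0.0, 0.0, 1.0]]
wrist {} [[292.6, 0.0, 277.1], [0.0, 292.6, 211.3], [0.0, 0.0, 1.0]]
[[0.33, -0.907, -0.26, 0.155], [0.944, 0.316, 0.093, 0.661], [-0.002, -0.276, 0.961, 0.373], [0.0, 0.0, 0.0, 1.0]]
{'time': 0.15, 'joints': array([-1.38450679,  0.42659932,  0.07387425,  1.60644337, -0.03412745,
        1.11078891, -0.06710849]), 'qvel': array([-0.00058555, -0.0006702 , -0.0016824 , -0.00295999, -0.00100426,
        0.00121847,  0.00090466]), 'effort': array([ 3.39817525e-03, -9.50319386e+01,  3.76314372e+00, -4.63761413e+01,
        1.94544898e-02,  7.69698381e-03,  8.41072347e-05]), 'position': array([0.22233685, 0.63697798, 0.20257202]), 'tool_rot': array([-5.89360964e-05,  1.67140901e-01,  9.85932898e-01, -4.86164244e-04]), 'contact_force': array([-0.01194088,  0.58569541, -0.23892807]), 'wrist_torque': array([ 0.06228539,  0.03236795, -0.0349464 ]), 'gripper_force': 0.0, 'gripper_width': 0.085576846636537}
```

View pics/scene0.png

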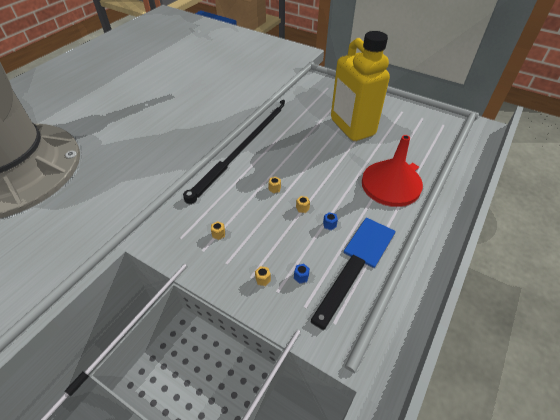

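View pics/side0.png

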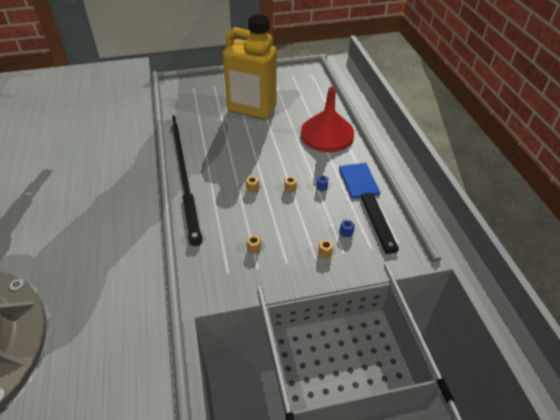

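Scene view: brass nuts at (275,184), (303,204), (218,230), (263,276). Blue look-alikes at (330,221), (302,273), which I leave alone. Side view: brass at (253,184), (291,184), (254,244), (326,248), blue at (322,183), (347,228). The jug, which is yellow and large, could also pass a colour mask. Next I measure by mask.

```bash
cat >> h.py <<'E'
def blobs(d,lo,hi,amin=30,amax=2000):
    hsv=cv2.cvtColor(d['image'],cv2.COLOR_RGB2HSV); m=cv2.inRange(hsv,np.array(lo),np.array(hi))
    m=cv2.morphologyEx(m,cv2.MORPH_CLOSE,np.ones((9,9)))
    n,l,s,c=cv2.connectedComponentsWithStats(m)
    return [(c[i],s[i]) for i in range(1,n) if amin<s[i][4]<amax]
BR=([10,110,90],[28,255,255]); BL=([105,130,50],[125,255,255])
def nuts(d,col=BR,z=0.012,ymin=0):
    out=[]
    for c,s in blobs(d,*col):
        P=plane(d,*c,z)
        if 0.3<P[0]<0.85 and -0.1<P[1]<0.9: out.append((np.round(P[:2],3),np.round(c),s[4]))
    return out
E
python3 - <<'E'
from h import *
for n in ['scene','side']:
    d=np.load('pics/%s0.npz'%n)
    for nm,c in(('brass',BR),('blue',BL)):
        print(n,nm)
        for t in nuts(d,c): print('  ',t[0],t[1],t[2])
pts={'scene':dict(armL=(185,266),armR=(298,333),hub=(190,197),hook=(283,102),edgeL=(128,254),scr_end=(319,323),scr_bl=(357,258),scr_br=(372,268),rimR=(352,364)),
'side':dict(armL=(261,290),armR=(388,267),hub=(196,238),hook=(174,118),scr_end=(391,247),rimR=(437,256),edgeL=(196,319),edgeR=(453,276),baskTL=(268,308),baskTR=(387,286))}
for n,q in pts.items():
    d=np.load('pics/%s0.npz'%n)
    for k,p in q.items(): print(n,k,np.round(plane(d,*p,0.005),3)[:2])
E
```

```text
scene brass
   [0.81  0.863] [505.  83.] 884
   [0.499 0.24 ] [274. 184.] 164
   [0.571 0.224] [302. 204.] 190
   [0.474 0.093] [218. 230.] 200
   [0.591 0.057] [263. 276.] 238
scene blue
   [0.632 0.215] [330. 221.] 194
   [0.71  0.209] [369. 242.] 1397
   [0.641 0.094] [301. 273.] 234
side brass
   [0.497 0.241] [252. 184.] 154
   [0.569 0.224] [290. 184.] 145
   [0.473 0.094] [253. 244.] 187
   [0.59  0.058] [325. 249.] 197
side blue
   [0.702 0.207] [359. 180.] 881
   [0.63  0.216] [322. 182.] 130
   [0.64  0.094] [347. 228.] 167
scene armL [0.47  0.009]
scene armR [0.685 0.007]
scene hub [0.376 0.133]
scene hook [0.362 0.498]
scene edgeL [ 0.372 -0.023]
scene scr_end [0.704 0.037]
scene scr_bl [0.705 0.172]
scene scr_br [0.734 0.167]
scene rimR [0.77  0.008]
side armL [0.468 0.004]
side armR [0.683 0.003]
side hub [0.377 0.134]
side hook [0.365 0.499]
side scr_end [0.704 0.042]
side rimR [0.772 0.007]
side edgeL [ 0.361 -0.026]
side edgeR [ 0.779 -0.036]
side baskTL [ 0.472 -0.031]
side baskTR [ 0.667 -0.032]
```

Run:
```python
from h import *
a=np.load('pics/side0.npz')['image'][150:310,150:450,::-1]
cv2.imwrite('pics/crop1.png',cv2.resize(a,None,fx=2.6,fy=2.6,interpolation=cv2.INTER_CUBIC))
```

```text
(no output)
```

View pics/crop1.png

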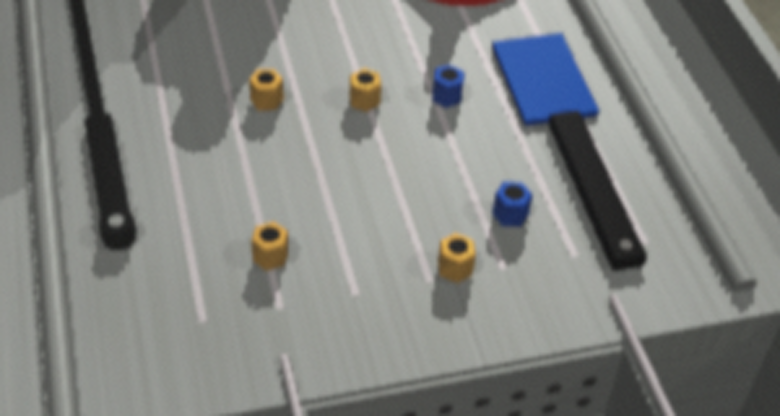

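The crop confirms four brass hex nuts with dark bores and two blue ones (at about (448,85) and (513,203) in the crop) that I must avoid. Both views agree on positions to 2 mm: A(0.498,0.241), B(0.570,0.224), C(0.473,0.094), D(0.590,0.058). The wire arms are at x≈0.469 and 0.684, which are 215 mm apart as expected, and the edge is at y≈-0.026. Next I check the clearance obstacles and work out the first move.

```bash
cat >> h.py <<'E'
def plan(x,y,z,yaw):
    """yaw: heading (deg) of push dir (tool -x) measured from world -y toward +x"""
    from scipy.spatial.transform import Rotation as R
    s=get_state(); w,a,b,c=s['tool_rot']; M=R.from_quat([a,b,c,w]).as_matrix()
    t=np.radians(yaw); X=np.array([-np.sin(t),np.cos(t),0]); Z=np.array([0,0,-1.]); T=np.c_[X,np.cross(Z,X),Z]
    d=np.array([x,y,z])-s['position']
    print('t',s['time'],'pos',np.round(s['position'],4),'F',np.round(s['contact_force'],1),'w',round(s['gripper_width'],4))
    print('rot first, units',np.round(np.degrees(R.from_matrix(M.T@T).as_rotvec())/6,2),'shift cm in current axes',np.round(M.T@d*100,2),'in goal axes',np.round(T.T@d*100,2))
E
python3 - <<'E'
from h import *
A=np.load('pics/scene0.npz');B=np.load('pics/side0.npz')
def tri(p,q):
    o1,r1=ray(A,*p);o2,r2=ray(B,*q); s=np.linalg.lstsq(np.c_[r1,-r2],o2-o1,rcond=None)[0]
    a=o1+r1*s[0];b=o2+r2*s[1]; return np.round((a+b)/2,3),round(np.linalg.norm(a-b),4)
print('cap',tri((376,36),(259,20)),'spout',tri((406,138),(332,90)))
for n,d in(('sc',A),('si',B)):
    for c,s in blobs(d,[0,150,80],[6,255,255],200,9000)+blobs(d,[170,150,80],[180,255,255],200,9000): print(n,'red',c,s,plane(d,*c,.02))
print('jugbase',plane(A,356,136),plane(B,250,114))
plan(0.592,0.13,0.06,-3)
print(proj(A,[.59,.0575,.012]))
E
```

```text
cap (array([0.565, 0.491, 0.217]), np.float64(0.0008)) spout (array([0.69 , 0.374, 0.112]), np.float64(0.0019))
sc red [393.50277338 178.8070523 ] [ 362  135   61   71 2524] [0.69195142 0.36710697 0.02      ]
si red [16.88623707 23.40970565] [   0    0   41   52 1257] [-0.04437356  1.03758531  0.02      ]
si red [320.14112086   8.87238352] [ 275    0   92   23 1481] [0.83565317 0.93825101 0.02      ]
si red [450.46454768  14.6992665 ] [428   0  39  39 409] [1.19925667 0.81636783 0.02      ]
si red [512.3459596   9.7979798] [491   0  36  25 396] [1.3946718  0.80623539 0.02      ]
si red [546.16372796  35.20151134] [531  21  29  29 397] [1.39753563 0.64184907 0.02      ]
si red [493.37718277  72.21303842] [462  47  60  44 859] [1.154699   0.49821228 0.02      ]
si red [543.38269231 105.39038462] [522  86  38  45 520] [1.19077527 0.34412171 0.02      ]
si red [327.48218391 129.00344828] [ 302   88   52   64 1740] [0.68605276 0.36585861 0.02      ]
si red [524.74121406 135.23322684] [509 120  31  33 313] [1.0873637  0.25498853 0.02      ]
jugbase [0.56772476 0.47581292 0.        ] [0.53727825 0.48372511 0.        ]
t 0.15 pos [0.2223 0.637  0.2026] F [-0.   0.6 -0.2] w 0.0856
rot first, units [-1.000e-02  1.000e-02  1.229e+01] shift cm in current axes [-51.61 -35.67  14.29] in goal axes [-48.69  39.57  14.26]
[261.94364349 275.17678868]
```

```bash
python3 -m jog '[{"rz":1,"hand":0.84},{"rz":1,"hand":0.84},{"rz":1,"hand":0.84},{"rz":1,"hand":0.84},{"rz":1,"hand":0.84},{"rz":1,"hand":0.84},{"rz":1,"hand":0.84},{"rz":0.37,"hand":0.84},{"hand":0.84},{"hand":0.84}]'; python3 -c "
from h import *
plan(0.4555,0.1295,0.06,26.5)"
```

```text
t 0.15 pos [0.2223 0.637  0.2026] F [-0.   0.6 -0.2] w 0.0856
rot first, units [-0.01  0.    7.38] shift cm in current axes [-38.74 -40.21  14.3 ] in goal axes [-55.82  -1.78  14.26]invalid input
```

```bash
python3 -m jog --help; python3 -m jog '[{"tx":0,"ty":0,"tz":0,"rx":0,"ry":0,"rz":1,"hand":0.84},{"tx":0,"ty":0,"tz":0,"rx":0,"ry":0,"rz":1,"hand":0.84},{"tx":0,"ty":0,"tz":0,"rx":0,"ry":0,"rz":1,"hand":0.84},{"tx":0,"ty":0,"tz":0,"rx":0,"ry":0,"rz":1,"hand":0.84},{"tx":0,"ty":0,"tz":0,"rx":0,"ry":0,"rz":1,"hand":0.84},{"tx":0,"ty":0,"tz":0,"rx":0,"ry":0,"rz":1,"hand":0.84},{"tx":0,"ty":0,"tz":0,"rx":0,"ry":0,"rz":1,"hand":0.84},{"tx":0,"ty":0,"tz":0,"rx":0,"ry":0,"rz":0.37,"hand":0.84},{"tx":0,"ty":0,"tz":0,"rx":0,"ry":0,"rz":0,"hand":0.84},{"tx":0,"ty":0,"tz":0,"rx":0,"ry":0,"rz":0,"hand":0.84}]'; python3 -c "
from h import *
plan(0.4555,0.1295,0.06,26.5)"
```

```text
time: 0.98
position: [0.2223, 0.6372, 0.2029]
tool_rot: [0.0, 0.525, 0.851, -0.0]
contact_force: [0.2, -0.0, 0.8]
gripper_width: 0.0142
gripper_force: 0.0
t 0.9833 pos [0.2223 0.6372 0.2029] F [ 0.2 -0.   0.8] w 0.0142
rot first, units [-0.    0.    0.03] shift cm in current axes [-55.83  -1.92  14.31] in goal axes [-55.84  -1.78  14.29]invalid input: not JSON, or not a number
```

```bash
python3 -m jog '[{"tx":-1.8,"ty":-0.1,"tz":0,"rx":0,"ry":0,"rz":0,"hand":0.84},{"tx":-3,"ty":-0.1,"tz":0,"rx":0,"ry":0,"rz":0,"hand":0.84},{"tx":-3,"ty":-0.1,"tz":0,"rx":0,"ry":0,"rz":0,"hand":0.84},{"tx":-3,"ty":-0.1,"tz":0,"rx":0,"ry":0,"rz":0,"hand":0.84},{"tx":-3,"ty":-0.1,"tz":0,"rx":0,"ry":0,"rz":0,"hand":0.84},{"tx":-3,"ty":-0.1,"tz":0,"rx":0,"ry":0,"rz":0,"hand":0.84},{"tx":-3,"ty":-0.1,"tz":0.5,"rx":0,"ry":0,"rz":0,"hand":0.84},{"tx":-3,"ty":-0.1,"tz":0.5,"rx":0,"ry":0,"rz":0,"hand":0.84},{"tx":-3,"ty":-0.1,"tz":0.5,"rx":0,"ry":0,"rz":0,"hand":0.84},{"tx":-3,"ty":-0.1,"tz":0.5,"rx":0,"ry":0,"rz":0,"hand":0.84}]'; python3 -m jog '[{"tx":-3,"ty":-0.1,"tz":1,"rx":0,"ry":0,"rz":0,"hand":0.84},{"tx":-3,"ty":-0.1,"tz":1.5,"rx":0,"ry":0,"rz":0,"hand":0.84},{"tx":-3,"ty":-0.1,"tz":1.5,"rx":0,"ry":0,"rz":0,"hand":0.84},{"tx":-3,"ty":-0.1,"tz":1.5,"rx":0,"ry":0,"rz":0,"hand":0.84},{"tx":-3,"ty":-0.1,"tz":1.5,"rx":0,"ry":0,"rz":0,"hand":0.84},{"tx":-3,"ty":-0.1,"tz":1.5,"rx":0,"ry":0,"rz":0,"hand":0.84},{"tx":-3,"ty":-0.1,"tz":1.5,"rx":0,"ry":0,"rz":0,"hand":0.84},{"tx":-3,"ty":-0.1,"tz":1.5,"rx":0,"ry":0,"rz":0,"hand":0.84},{"tx":-2,"ty":0,"tz":0.8,"rx":0,"ry":0,"rz":0,"hand":0.84},{"tx":0,"ty":0,"tz":0,"rx":0,"ry":0,"rz":0,"hand":0.84}]';  python3 -c "
from h import *
plan(0.4555,0.1295,0.005,26.5)
grab('wrist','w1.png')"
```

```text
time: 1.82
position: [0.3426, 0.3737, 0.183]
tool_rot: [-0.0, 0.525, 0.851, 0.0]
contact_force: [-0.1, 0.5, 0.5]
gripper_width: 0.0141
gripper_force: 0.0
time: 2.65
position: [0.4518, 0.1346, 0.0588]
tool_rot: [0.0, 0.527, 0.85, -0.001]
contact_force: [-1.2, 0.5, -0.6]
gripper_width: 0.0136
gripper_force: 0.0
t 2.65 pos [0.4518 0.1346 0.0588] F [-1.2  0.5 -0.6] w 0.0136
rot first, units [-0.02  0.01 -0.02] shift cm in current axes [-0.62  0.12  5.38] in goal axes [-0.62  0.1   5.38]
```

View pics/w1.png

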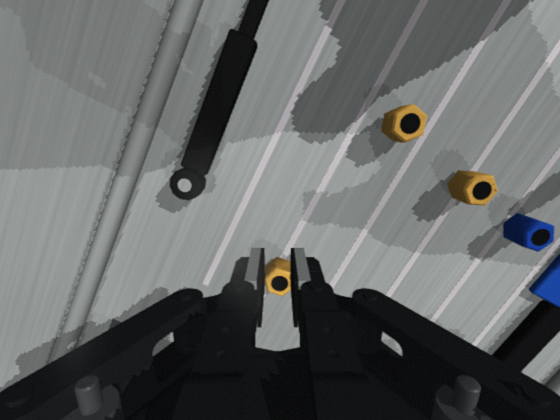

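The wrist view shows nut C at (280,276), centred on the finger gap, with the tips clear behind it. I'll lower the tool, then sweep.

```bash
python3 -m jog '[{"tx":0,"ty":0.1,"tz":1,"rx":0,"ry":0,"rz":0,"hand":0.84},{"tx":0,"ty":0,"tz":1.2,"rx":0,"ry":0,"rz":0,"hand":0.84},{"tx":0,"ty":0,"tz":1.2,"rx":0,"ry":0,"rz":0,"hand":0.84},{"tx":0,"ty":0,"tz":1,"rx":0,"ry":0,"rz":0,"hand":0.84},{"tx":0,"ty":0,"tz":0.6,"rx":0,"ry":0,"rz":0,"hand":0.84},{"tx":0,"ty":0,"tz":0.3,"rx":0,"ry":0,"rz":0,"hand":0.84},{"tx":0,"ty":0,"tz":0,"rx":0,"ry":0,"rz":0,"hand":0.84},{"tx":0,"ty":0,"tz":0,"rx":0,"ry":0,"rz":0,"hand":0.84},{"tx":-0.5,"ty":0,"tz":0,"rx":0,"ry":0,"rz":0,"hand":0.84},{"tx":-0.5,"ty":0,"tz":0,"rx":0,"ry":0,"rz":0,"hand":0.84}]'; python3 -c "
from h import *
plan(0.534,-0.03,0.005,26.5)"
```

```text
time: 3.53
position: [0.457, 0.1304, 0.0076]
tool_rot: [0.0, 0.526, 0.851, 0.0]
contact_force: [0.6, -0.2, -0.1]
gripper_width: 0.0137
gripper_force: 0.0
t 3.5333 pos [0.457  0.1304 0.0076] F [ 0.6 -0.2 -0.1] w 0.0137
rot first, units [ 0.01 -0.    0.01] shift cm in current axes [-17.79  -0.29   0.26] in goal axes [-17.79  -0.27   0.26]
```

```bash
python3 -m jog '[{"tx":-0.5,"ty":0,"tz":0.2,"rx":0,"ry":0,"rz":0,"hand":0.84},{"tx":-0.5,"ty":0,"tz":0,"rx":0,"ry":0,"rz":0,"hand":0.84},{"tx":-0.5,"ty":0,"tz":0,"rx":0,"ry":0,"rz":0,"hand":0.84},{"tx":-0.7,"ty":0,"tz":0,"rx":0,"ry":0,"rz":0,"hand":0.84},{"tx":-0.9,"ty":0,"tz":0,"rx":0,"ry":0,"rz":0,"hand":0.84},{"tx":-0.9,"ty":0,"tz":0,"rx":0,"ry":0,"rz":0,"hand":0.84},{"tx":-0.9,"ty":0,"tz":0,"rx":0,"ry":0,"rz":0,"hand":0.84},{"tx":-0.9,"ty":0,"tz":0,"rx":0,"ry":0,"rz":0,"hand":0.84},{"tx":-0.9,"ty":0,"tz":0,"rx":0,"ry":0,"rz":0,"hand":0.84},{"tx":-0.9,"ty":0,"tz":0,"rx":0,"ry":0,"rz":0,"hand":0.84}]'; python3 -c "
from h import *
plan(0.534,-0.03,0.005,26.5)
print(nuts(grab('scene')));print(nuts(grab('side','s2.png')))"
```

```text
time: 4.37
position: [0.4909, 0.0615, 0.0051]
tool_rot: [-0.0, 0.526, 0.85, -0.0]
contact_force: [0.6, -0.3, 0.6]
gripper_width: 0.0134
gripper_force: 0.0
t 4.3667 pos [0.4909 0.0615 0.0051] F [ 0.6 -0.3  0.6] w 0.0134
rot first, units [-0.  0.  0.] shift cm in current axes [-1.011e+01 -2.300e-01  1.000e-02] in goal axes [-1.011e+01 -2.200e-01  1.000e-02]
[(array([0.499, 0.24 ]), array([274., 184.]), np.int32(164)), (array([0.571, 0.224]), array([303., 204.]), np.int32(185)), (array([0.591, 0.057]), array([263., 276.]), np.int32(240))]
[(array([0.577, 0.227]), array([294., 183.]), np.int32(31)), (array([0.59 , 0.058]), array([325., 249.]), np.int32(201)), (array([0.467, 0.083]), array([251., 249.]), np.int32(43))]
```

View pics/s2.png

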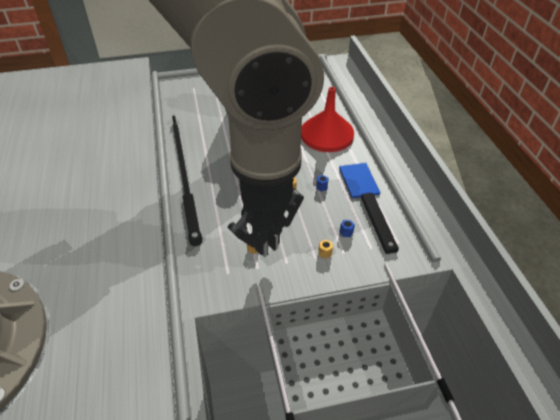

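The side view shows a brass sliver at (251,249), left of the fingers at about (265,245), so nut C may have slid off to one side. I'll check with the wrist camera.

Run:
```python
from h import *
d=grab('wrist','w2.png'); print(nuts(d))
s=get_state(); print(proj(d,s['position']))
a=grab('side'); print(proj(a,s['position'])); i=a['image'][200:300,200:340,::-1]
j=cv2.resize(i,(560,400),interpolation=cv2.INTER_CUBIC); cv2.imwrite('pics/c3.png',cv2.hconcat([j[:, 100:400],cv2.resize(d['image'][:,:,::-1],(500,400))]))
```

```text
[(array([0.474, 0.094]), array([276., 190.]), np.int32(1070)), (array([0.591, 0.066]), array([420., 307.]), np.int32(475))]
[277.59703447 244.42444754]
[267.71976658 259.25543694]
```

View pics/c3.png

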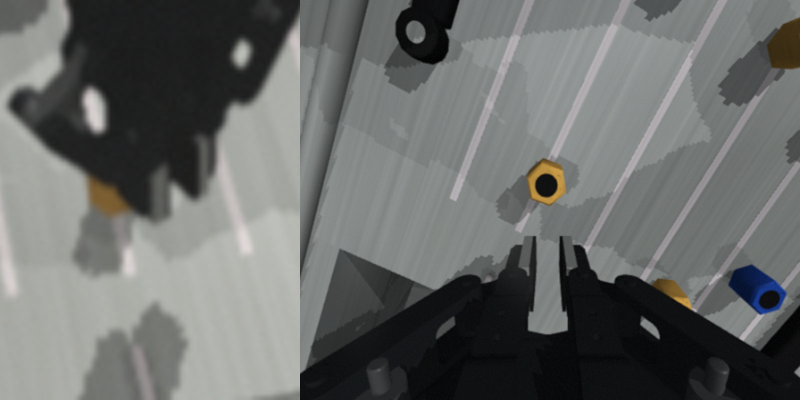

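Nut C is unmoved at (0.474,0.094), shown at (546,182) in the right panel. The fingers passed over it: their tips sit well away from their shadow, so they are higher than the TCP suggests. I'll measure the tip height in several views.

Run:
```python
from h import *
s=get_state(); o=[]
for n in('side','scene','wrist'):
    d=grab(n); c=proj(d,s['position']); print(n,c,'z+40mm',proj(d,s['position']+[0,0,.04]))
    np.savez('pics/%s3.npz'%n,**{k:d[k] for k in('image','mtx','cam_to_world')})
    u,v=np.round(c).astype(int); i=d['image'][v-40:v+27,u-33:u+34,::-1]; i=cv2.resize(i,(266,400),interpolation=cv2.INTER_CUBIC) if 0 else cv2.resize(i,(266,266),interpolation=cv2.INTER_CUBIC)
    cv2.circle(i,(132,160),2,(0,255,0),-1); print('off',u-33,v-40); o.append(i)
cv2.imwrite('pics/c4.png',cv2.hconcat(o))
```

```text
side [267.49108548 259.03271804] z+40mm [267.22062312 244.02911117]
off 234 219
scene [214.78424344 248.7545341 ] z+40mm [211.57676187 234.51839215]
off 182 209
wrist [277.4646367  246.84375174] z+40mm [277.48723702 278.57903082]
off 244 207
```

View pics/c4.png

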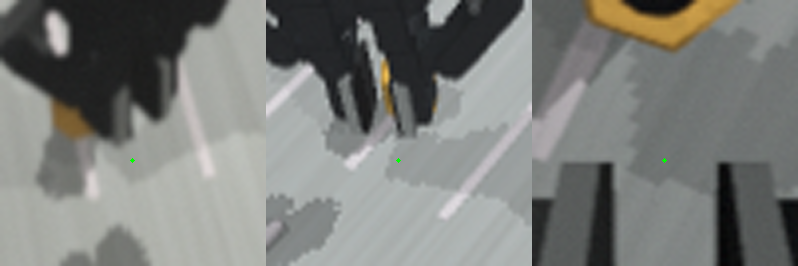

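The three views agree that the tips sit about 20 mm above the nominal TCP at this opening: 8 px up in side, 7 px up in scene. That means they skimmed the nut top at 25 mm. I'll go up, move back, and descend about 17 mm lower than before, watching the force.

```bash
python3 -m jog '[{"tx":0,"ty":0,"tz":-1.5,"rx":0,"ry":0,"rz":0,"hand":0.84},{"tx":0,"ty":0,"tz":-1.5,"rx":0,"ry":0,"rz":0,"hand":0.84},{"tx":1.5,"ty":0,"tz":0,"rx":0,"ry":0,"rz":0,"hand":0.84},{"tx":2.2,"ty":0,"tz":0,"rx":0,"ry":0,"rz":0,"hand":0.84},{"tx":2.2,"ty":0,"tz":0,"rx":0,"ry":0,"rz":0,"hand":0.84},{"tx":1.6,"ty":0,"tz":0,"rx":0,"ry":0,"rz":0,"hand":0.84},{"tx":0.5,"ty":0,"tz":1,"rx":0,"ry":0,"rz":0,"hand":0.84},{"tx":0,"ty":0,"tz":1.2,"rx":0,"ry":0,"rz":0,"hand":0.84},{"tx":0,"ty":0,"tz":0.8,"rx":0,"ry":0,"rz":0,"hand":0.84},{"tx":0,"ty":0,"tz":0,"rx":0,"ry":0,"rz":0,"hand":0.84}]';python3 -m jog '[{"tx":0,"ty":0,"tz":0.3,"rx":0,"ry":0,"rz":0,"hand":0.84},{"tx":0,"ty":0,"tz":0.3,"rx":0,"ry":0,"rz":0,"hand":0.84},{"tx":0,"ty":0,"tz":0,"rx":0,"ry":0,"rz":0,"hand":0.84},{"tx":0,"ty":0,"tz":0,"rx":0,"ry":0,"rz":0,"hand":0.84},{"tx":0,"ty":0,"tz":0,"rx":0,"ry":0,"rz":0,"hand":0.84},{"tx":0,"ty":0,"tz":0,"rx":0,"ry":0,"rz":0,"hand":0.84},{"tx":0,"ty":0,"tz":0,"rx":0,"ry":0,"rz":0,"hand":0.84},{"tx":0,"ty":0,"tz":0,"rx":0,"ry":0,"rz":0,"hand":0.84},{"tx":0,"ty":0,"tz":0,"rx":0,"ry":0,"rz":0,"hand":0.84},{"tx":0,"ty":0,"tz":0,"rx":0,"ry":0,"rz":0,"hand":0.84}]'; python3 -c "
from h import *
plan(0.534,-0.03,-0.01,26.5);print(nuts(grab('scene')))"
```

```text
time: 5.55
position: [0.4539, 0.1334, 0.0035]
tool_rot: [-0.001, 0.526, 0.851, -0.001]
contact_force: [-1.0, -0.5, 0.1]
gripper_width: 0.0137
gripper_force: 0.0
time: 6.38
position: [0.4548, 0.1341, -0.0008]
tool_rot: [0.0, 0.526, 0.851, 0.0]
contact_force: [0.6, -0.7, -0.5]
gripper_width: 0.0135
gripper_force: 0.0
t 6.3833 pos [ 0.4548  0.1341 -0.0008] F [ 0.6 -0.7 -0.5] w 0.0135
rot first, units [ 0.   -0.    0.01] shift cm in current axes [-18.22  -0.24   0.92] in goal axes [-18.22  -0.23   0.92]
[(array([0.499, 0.24 ]), array([274., 184.]), np.int32(165)), (array([0.571, 0.224]), array([303., 204.]), np.int32(185)), (array([0.474, 0.093]), array([218., 230.]), np.int32(201)), (array([0.591, 0.057]), array([263., 276.]), np.int32(238))]
```

```bash
python3 -m jog '[{"tx":0,"ty":0,"tz":0.3,"rx":0,"ry":0,"rz":0,"hand":0.84},{"tx":0,"ty":0,"tz":0.3,"rx":0,"ry":0,"rz":0,"hand":0.84},{"tx":0,"ty":0,"tz":0.2,"rx":0,"ry":0,"rz":0,"hand":0.84},{"tx":0,"ty":0,"tz":0,"rx":0,"ry":0,"rz":0,"hand":0.84},{"tx":0,"ty":0,"tz":0,"rx":0,"ry":0,"rz":0,"hand":0.84},{"tx":-0.5,"ty":-0.05,"tz":0,"rx":0,"ry":0,"rz":0,"hand":0.84},{"tx":-0.5,"ty":-0.05,"tz":0,"rx":0,"ry":0,"rz":0,"hand":0.84},{"tx":-0.5,"ty":-0.05,"tz":0,"rx":0,"ry":0,"rz":0,"hand":0.84},{"tx":-0.5,"ty":-0.05,"tz":0,"rx":0,"ry":0,"rz":0,"hand":0.84},{"tx":0,"ty":0,"tz":0,"rx":0,"ry":0,"rz":0,"hand":0.84}]'; python3 -c "
from h import *
plan(0.534,-0.03,-0.01,26.5)
s=get_state();d=grab('side');np.savez('pics/t.npz',image=d['image']);e=grab('scene')
for q in(d,e): print(proj(q,s['position']),proj(q,s['position']+[0,0,.02]))
a=[cv2.resize(q['image'][190:290,190:290,::-1],(400,400),interpolation=cv2.INTER_CUBIC) for q in(d,e)]
cv2.imwrite('pics/c5.png',cv2.hconcat(a))
print(nuts(e))"
```

```text
time: 7.27
position: [0.4624, 0.1139, -0.0088]
tool_rot: [0.0, 0.527, 0.85, -0.0]
contact_force: [-1.0, -0.3, -1.1]
gripper_width: 0.0137
gripper_force: 0.0
t 7.2667 pos [ 0.4624  0.1139 -0.0088] F [-1.  -0.3 -1.1] w 0.0137
rot first, units [ 0.    0.   -0.01] shift cm in current axes [-16.08   0.     0.13] in goal axes [-1.608e+01 -1.000e-02  1.200e-01]
[246.09112437 243.72059036] [245.59132123 236.45197196]
[221.00320944 226.78338178] [219.68879681 219.84335748]
[(array([0.499, 0.24 ]), array([274., 184.]), np.int32(164)), (array([0.571, 0.224]), array([303., 204.]), np.int32(184)), (array([0.474, 0.093]), array([218., 230.]), np.int32(199)), (array([0.591, 0.057]), array([263., 276.]), np.int32(238))]
```

View pics/c5.png

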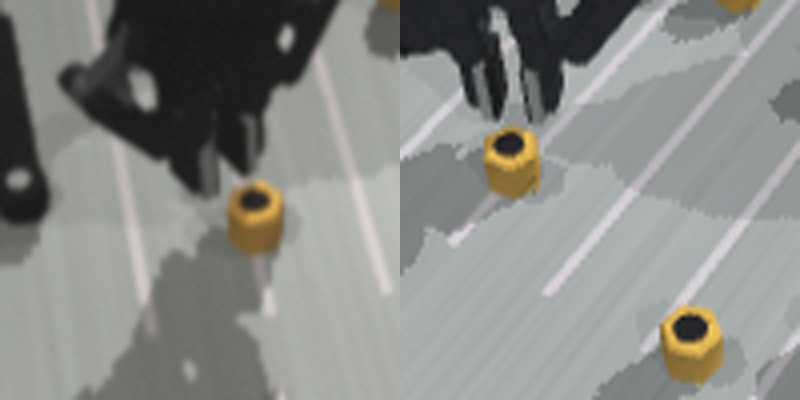

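The left panel shows the tips just behind nut C at (255,215), now about 10 mm up and centred. Pushing.

```bash
python3 -m jog '[{"tx":-0.3,"ty":0.05,"tz":0.1,"rx":0,"ry":0,"rz":0,"hand":0.84},{"tx":-0.4,"ty":0.05,"tz":0.1,"rx":0,"ry":0,"rz":0,"hand":0.84},{"tx":-0.5,"ty":0,"tz":0,"rx":0,"ry":0,"rz":0,"hand":0.84},{"tx":-0.7,"ty":0,"tz":0,"rx":0,"ry":0,"rz":0,"hand":0.84},{"tx":-0.9,"ty":0,"tz":0,"rx":0,"ry":0,"rz":0,"hand":0.84},{"tx":-0.9,"ty":0,"tz":0,"rx":0,"ry":0,"rz":0,"hand":0.84},{"tx":-0.9,"ty":0,"tz":0,"rx":0,"ry":0,"rz":0,"hand":0.84},{"tx":-0.9,"ty":0,"tz":0,"rx":0,"ry":0,"rz":0,"hand":0.84},{"tx":-0.9,"ty":0,"tz":0,"rx":0,"ry":0,"rz":0,"hand":0.84},{"tx":-0.7,"ty":0,"tz":0,"rx":0,"ry":0,"rz":0,"hand":0.84}]'; python3 -c "
from h import *
plan(0.534,-0.03,-0.01,26.5)
print(nuts(grab('scene')));print(nuts(grab('side')))"
```

```text
time: 8.2
position: [0.495, 0.0509, -0.0109]
tool_rot: [0.0, 0.526, 0.85, -0.0]
contact_force: [0.0, 0.2, 1.3]
gripper_width: 0.0137
gripper_force: 0.3
t 8.2 pos [ 0.495   0.0509 -0.0109] F [0.  0.2 1.3] w 0.0137
rot first, units [-0.  0. -0.] shift cm in current axes [-8.98 -0.12 -0.08] in goal axes [-8.98 -0.12 -0.09]
[(array([0.499, 0.24 ]), array([274., 185.]), np.int32(165)), (array([0.571, 0.224]), array([303., 204.]), np.int32(185)), (array([0.503, 0.034]), array([209., 262.]), np.int32(233)), (array([0.591, 0.057]), array([263., 276.]), np.int32(239))]
[(array([0.589, 0.058]), array([325., 249.]), np.int32(200)), (array([0.502, 0.033]), array([278., 269.]), np.int32(214))]
```

```bash
python3 -m jog '[{"tx":-0.5,"ty":0,"tz":0,"rx":0,"ry":0,"rz":0,"hand":0.84},{"tx":-0.9,"ty":0,"tz":0,"rx":0,"ry":0,"rz":0,"hand":0.84},{"tx":-1.1,"ty":0,"tz":0,"rx":0,"ry":0,"rz":0,"hand":0.84},{"tx":-1.2,"ty":0,"tz":0,"rx":0,"ry":0,"rz":0,"hand":0.84},{"tx":-1.3,"ty":0,"tz":0,"rx":0,"ry":0,"rz":0,"hand":0.84},{"tx":-1.4,"ty":0,"tz":0,"rx":0,"ry":0,"rz":0,"hand":0.84},{"tx":-1.4,"ty":0,"tz":0,"rx":0,"ry":0,"rz":0,"hand":0.84},{"tx":-1.4,"ty":0,"tz":0,"rx":0,"ry":0,"rz":0,"hand":0.84},{"tx":-0.6,"ty":0,"tz":0,"rx":0,"ry":0,"rz":0,"hand":0.84},{"tx":0,"ty":0,"tz":0,"rx":0,"ry":0,"rz":0,"hand":0.84}]'; python3 -c "
from h import *
plan(0.5905,0.0975,0.04,0)
print(nuts(grab('scene'),z=-.07));print(nuts(grab('side'),z=-.07))"
```

```text
time: 9.13
position: [0.5389, -0.0377, -0.0109]
tool_rot: [0.0, 0.527, 0.85, -0.0]
contact_force: [-0.5, 0.9, -0.3]
gripper_width: 0.0136
gripper_force: 0.0
t 9.1333 pos [ 0.5389 -0.0377 -0.0109] F [-0.5  0.9 -0.3] w 0.0136
rot first, units [0.   0.01 4.4 ] shift cm in current axes [ 9.81 10.64 -5.09] in goal axes [13.52  5.16 -5.09]
[(array([0.455, 0.309]), array([274., 184.]), np.int32(164)), (array([0.538, 0.29 ]), array([303., 204.]), np.int32(184)), (array([0.562, 0.097]), array([263., 276.]), np.int32(239)), (array([ 0.533, -0.083]), array([186., 351.]), np.int32(260))]
[(array([0.521, 0.654]), array([233., 100.]), np.int32(304)), (array([0.51 , 0.326]), array([252., 184.]), np.int32(154)), (array([ 0.537, -0.082]), array([314., 353.]), np.int32(228))]
```

Nut C is in the basket at about (0.535,-0.082). Next is nut D.

```bash
python3 -m jog '[{"tx":0,"ty":0,"tz":-1.6,"rx":0,"ry":0,"rz":0,"hand":0.84},{"tx":0,"ty":0,"tz":-2,"rx":0,"ry":0,"rz":1.1,"hand":0.84},{"tx":0,"ty":0,"tz":-1.5,"rx":0,"ry":0,"rz":1.1,"hand":0.84},{"tx":0,"ty":0,"tz":0,"rx":0,"ry":0,"rz":1.1,"hand":0.84},{"tx":0,"ty":0,"tz":0,"rx":0,"ry":0,"rz":1.1,"hand":0.84},{"tx":2.7,"ty":1,"tz":0,"rx":0,"ry":0,"rz":0,"hand":0.84},{"tx":2.7,"ty":1.1,"tz":0,"rx":0,"ry":0,"rz":0,"hand":0.84},{"tx":2.7,"ty":1.1,"tz":0,"rx":0,"ry":0,"rz":0,"hand":0.84},{"tx":2.7,"ty":1,"tz":0,"rx":0,"ry":0,"rz":0,"hand":0.84},{"tx":2.7,"ty":1,"tz":0,"rx":0,"ry":0,"rz":0,"hand":0.84}]'; python3 -m jog '[{"tx":0,"ty":0,"tz":0.5,"rx":0,"ry":0,"rz":0,"hand":0.84},{"tx":0,"ty":0,"tz":1,"rx":0,"ry":0,"rz":0,"hand":0.84},{"tx":0,"ty":0,"tz":1,"rx":0,"ry":0,"rz":0,"hand":0.84},{"tx":0,"ty":0,"tz":1,"rx":0,"ry":0,"rz":0,"hand":0.84},{"tx":0,"ty":0,"tz":0.8,"rx":0,"ry":0,"rz":0,"hand":0.84},{"tx":0,"ty":0,"tz":0.5,"rx":0,"ry":0,"rz":0,"hand":0.84},{"tx":0,"ty":0,"tz":0.2,"rx":0,"ry":0,"rz":0,"hand":0.84},{"tx":0,"ty":0,"tz":0,"rx":0,"ry":0,"rz":0,"hand":0.84},{"tx":0,"ty":0,"tz":0,"rx":0,"ry":0,"rz":0,"hand":0.84},{"tx":0,"ty":0,"tz":0,"rx":0,"ry":0,"rz":0,"hand":0.84}]'; python3 -c "
from h import *
plan(0.5905,-0.04,-0.01,0)
d=grab('scene');print(nuts(d),nuts(d,BL))"
```

```text
time: 10.07
position: [0.5896, 0.1021, 0.04]
tool_rot: [-0.0, 0.706, 0.708, -0.0]
contact_force: [-0.2, -0.5, -0.3]
gripper_width: 0.0133
gripper_force: 0.0
time: 10.9
position: [0.5902, 0.0995, -0.0095]
tool_rot: [0.0, 0.706, 0.708, 0.0]
contact_force: [0.0, -1.0, 1.0]
gripper_width: 0.0134
gripper_force: 0.0
t 10.9 pos [ 0.5902  0.0995 -0.0095] F [ 0. -1.  1.] w 0.0134
rot first, units [ 0.01 -0.    0.02] shift cm in current axes [-13.95  -0.     0.05] in goal axes [-13.95   0.03   0.05]
[(array([0.576, 0.225]), array([305., 205.]), np.int32(99)), (array([0.591, 0.057]), array([263., 276.]), np.int32(240)), (array([ 0.571, -0.099]), array([188., 353.]), np.int32(268))] [(array([0.632, 0.215]), array([330., 221.]), np.int32(194)), (array([0.71 , 0.209]), array([369., 242.]), np.int32(1399)), (array([0.641, 0.094]), array([301., 273.]), np.int32(234))]
```

```bash
python3 -m jog '[{"tx":-0.5,"ty":0,"tz":0.1,"rx":0,"ry":0,"rz":0,"hand":0.84},{"tx":-0.5,"ty":0,"tz":0,"rx":0,"ry":0,"rz":0,"hand":0.84},{"tx":-0.5,"ty":0,"tz":0,"rx":0,"ry":0,"rz":0,"hand":0.84},{"tx":-0.5,"ty":0,"tz":0,"rx":0,"ry":0,"rz":0,"hand":0.84},{"tx":-0.5,"ty":0,"tz":0,"rx":0,"ry":0,"rz":0,"hand":0.84},{"tx":-0.6,"ty":0,"tz":0,"rx":0,"ry":0,"rz":0,"hand":0.84},{"tx":-0.8,"ty":0,"tz":0,"rx":0,"ry":0,"rz":0,"hand":0.84},{"tx":-0.9,"ty":0,"tz":0,"rx":0,"ry":0,"rz":0,"hand":0.84},{"tx":-0.9,"ty":0,"tz":0,"rx":0,"ry":0,"rz":0,"hand":0.84},{"tx":-0.6,"ty":0,"tz":0,"rx":0,"ry":0,"rz":0,"hand":0.84}]'; python3 -c "
from h import *
plan(0.5905,-0.04,-0.01,0)
d=grab('scene');print(nuts(d));print(nuts(grab('side')))"
```

```text
time: 11.78
position: [0.59, 0.0349, -0.0109]
tool_rot: [0.0, 0.707, 0.708, -0.0]
contact_force: [-0.5, 0.2, 0.1]
gripper_width: 0.0138
gripper_force: 0.3
t 11.7833 pos [ 0.59    0.0349 -0.0109] F [-0.5  0.2  0.1] w 0.0138
rot first, units [-0.    0.    0.01] shift cm in current axes [-7.49  0.04 -0.08] in goal axes [-7.49  0.05 -0.09]
[(array([0.571, 0.224]), array([303., 204.]), np.int32(185)), (array([0.59 , 0.015]), array([247., 295.]), np.int32(250)), (array([ 0.571, -0.099]), array([188., 353.]), np.int32(267))]
[(array([0.497, 0.241]), array([252., 184.]), np.int32(154)), (array([0.569, 0.224]), array([290., 184.]), np.int32(148)), (array([0.589, 0.015]), array([332., 269.]), np.int32(217))]
```

```bash
python3 -m jog '[{"tx":-0.5,"ty":0,"tz":0,"rx":0,"ry":0,"rz":0,"hand":0.84},{"tx":-0.9,"ty":0,"tz":0,"rx":0,"ry":0,"rz":0,"hand":0.84},{"tx":-1.1,"ty":0,"tz":0,"rx":0,"ry":0,"rz":0,"hand":0.84},{"tx":-1.2,"ty":0,"tz":0,"rx":0,"ry":0,"rz":0,"hand":0.84},{"tx":-1.3,"ty":0,"tz":0,"rx":0,"ry":0,"rz":0,"hand":0.84},{"tx":-1.4,"ty":0,"tz":0,"rx":0,"ry":0,"rz":0,"hand":0.84},{"tx":-0.9,"ty":0,"tz":0,"rx":0,"ry":0,"rz":0,"hand":0.84},{"tx":0,"ty":0,"tz":0,"rx":0,"ry":0,"rz":0,"hand":0.84},{"tx":0,"ty":0,"tz":0,"rx":0,"ry":0,"rz":0,"hand":0.84},{"tx":0,"ty":0,"tz":-1,"rx":0,"ry":0,"rz":0,"hand":0.84}]'; python3 -c "
from h import *
plan(0.491,0.28,0.04,10)
print(nuts(grab('scene'),z=-.07));print(nuts(grab('side'),z=-.07))"
```

```text
time: 12.72
position: [0.5892, -0.0358, -0.0021]
tool_rot: [-0.001, 0.706, 0.708, -0.001]
contact_force: [0.1, 1.2, -0.0]
gripper_width: 0.0132
gripper_force: 0.0
t 12.7167 pos [ 0.5892 -0.0358 -0.0021] F [ 0.1  1.2 -0. ] w 0.0132
rot first, units [-0.02 -0.   -1.64] shift cm in current axes [31.61 -9.75 -4.18] in goal axes [32.81 -4.19 -4.21]
[(array([0.455, 0.308]), array([274., 184.]), np.int32(165)), (array([0.538, 0.29 ]), array([303., 204.]), np.int32(185)), (array([ 0.539, -0.084]), array([189., 353.]), np.int32(278)), (array([ 0.583, -0.085]), array([210., 368.]), np.int32(268))]
[(array([0.51 , 0.326]), array([252., 184.]), np.int32(154)), (array([0.591, 0.307]), array([290., 184.]), np.int32(145)), (array([ 0.582, -0.083]), array([342., 348.]), np.int32(246)), (array([ 0.538, -0.082]), array([315., 352.]), np.int32(225))]
```

Nut D is in at about (0.583,-0.084). Now nut A.

```bash
python3 -m jog '[{"tx":0,"ty":0,"tz":-2,"rx":0,"ry":0,"rz":-0.8,"hand":0.84},{"tx":0,"ty":0,"tz":-2.2,"rx":0,"ry":0,"rz":-0.84,"hand":0.84},{"tx":2,"ty":-0.3,"tz":-0.5,"rx":0,"ry":0,"rz":0,"hand":0.84},{"tx":3,"ty":-0.4,"tz":0,"rx":0,"ry":0,"rz":0,"hand":0.84},{"tx":3,"ty":-0.4,"tz":0,"rx":0,"ry":0,"rz":0,"hand":0.84},{"tx":3,"ty":-0.4,"tz":0,"rx":0,"ry":0,"rz":0,"hand":0.84},{"tx":3,"ty":-0.4,"tz":0,"rx":0,"ry":0,"rz":0,"hand":0.84},{"tx":3,"ty":-0.4,"tz":0,"rx":0,"ry":0,"rz":0,"hand":0.84},{"tx":3,"ty":-0.4,"tz":0,"rx":0,"ry":0,"rz":0,"hand":0.84},{"tx":3,"ty":-0.4,"tz":0,"rx":0,"ry":0,"rz":0,"hand":0.84}]'; python3 -m jog '[{"tx":3,"ty":-0.4,"tz":0,"rx":0,"ry":0,"rz":0,"hand":0.84},{"tx":3,"ty":-0.4,"tz":0,"rx":0,"ry":0,"rz":0,"hand":0.84},{"tx":2.4,"ty":-0.3,"tz":0,"rx":0,"ry":0,"rz":0,"hand":0.84},{"tx":1.4,"ty":0,"tz":0,"rx":0,"ry":0,"rz":0,"hand":0.84},{"tx":0,"ty":0,"tz":0,"rx":0,"ry":0,"rz":0,"hand":0.84},{"tx":0,"ty":0,"tz":0,"rx":0,"ry":0,"rz":0,"hand":0.84},{"tx":0,"ty":0,"tz":0,"rx":0,"ry":0,"rz":0,"hand":0.84},{"tx":0,"ty":0,"tz":0,"rx":0,"ry":0,"rz":0,"hand":0.84},{"tx":0,"ty":0,"tz":0,"rx":0,"ry":0,"rz":0,"hand":0.84},{"tx":0,"ty":0,"tz":0,"rx":0,"ry":0,"rz":0,"hand":0.84}]'; python3 -c "
from h import *
plan(0.491,0.28,-0.01,10)
print(nuts(grab('scene')))"
```

```text
time: 13.65
position: [0.5191, 0.187, 0.0465]
tool_rot: [-0.0, 0.643, 0.766, 0.0]
contact_force: [1.2, 0.8, 0.8]
gripper_width: 0.0137
gripper_force: 0.0
time: 14.48
position: [0.4925, 0.2785, 0.0462]
tool_rot: [0.0, 0.643, 0.765, -0.0]
contact_force: [0.2, -0.2, -0.7]
gripper_width: 0.0133
gripper_force: 0.0
t 14.4833 pos [0.4925 0.2785 0.0462] F [ 0.2 -0.2 -0.7] w 0.0133
rot first, units [-0.    0.   -0.02] shift cm in current axes [ 0.18 -0.12  5.62] in goal axes [ 0.17 -0.12  5.62]
[(array([0.499, 0.24 ]), array([274., 184.]), np.int32(164)), (array([0.571, 0.224]), array([302., 204.]), np.int32(190)), (array([ 0.572, -0.099]), array([189., 353.]), np.int32(278))]
```

```bash
python3 -m jog '[{"tx":0.1,"ty":-0.1,"tz":1,"rx":0,"ry":0,"rz":0,"hand":0.84},{"tx":0.1,"ty":0,"tz":1.2,"rx":0,"ry":0,"rz":0,"hand":0.84},{"tx":0,"ty":0,"tz":1.2,"rx":0,"ry":0,"rz":0,"hand":0.84},{"tx":0,"ty":0,"tz":1.1,"rx":0,"ry":0,"rz":0,"hand":0.84},{"tx":0,"ty":0,"tz":0.7,"rx":0,"ry":0,"rz":0,"hand":0.84},{"tx":0,"ty":0,"tz":0.4,"rx":0,"ry":0,"rz":0,"hand":0.84},{"tx":0,"ty":0,"tz":0,"rx":0,"ry":0,"rz":0,"hand":0.84},{"tx":0,"ty":0,"tz":0,"rx":0,"ry":0,"rz":0,"hand":0.84},{"tx":-0.5,"ty":0,"tz":0,"rx":0,"ry":0,"rz":0,"hand":0.84},{"tx":-0.5,"ty":0,"tz":0,"rx":0,"ry":0,"rz":0,"hand":0.84}]'; python3 -c "
from h import *
plan(0.545,-0.04,-0.01,10)
print(nuts(grab('scene'))[:2])"
```

```text
time: 15.37
position: [0.4928, 0.2713, -0.0094]
tool_rot: [0.0, 0.643, 0.766, 0.0]
contact_force: [-0.2, -1.1, 0.3]
gripper_width: 0.0137
gripper_force: 0.0
t 15.3667 pos [ 0.4928  0.2713 -0.0094] F [-0.2 -1.1  0.3] w 0.0137
rot first, units [ 0.01 -0.    0.  ] shift cm in current axes [-31.56  -0.27   0.05] in goal axes [-31.56  -0.26   0.06]
[(array([0.499, 0.24 ]), array([274., 184.]), np.int32(163)), (array([0.57 , 0.224]), array([302., 204.]), np.int32(189))]
```

```bash
python3 -m jog '[{"tx":-0.4,"ty":0,"tz":0.1,"rx":0,"ry":0,"rz":0,"hand":0.84},{"tx":-0.4,"ty":0,"tz":0,"rx":0,"ry":0,"rz":0,"hand":0.84},{"tx":-0.5,"ty":0,"tz":0,"rx":0,"ry":0,"rz":0,"hand":0.84},{"tx":-0.7,"ty":0,"tz":0,"rx":0,"ry":0,"rz":0,"hand":0.84},{"tx":-0.9,"ty":0,"tz":0,"rx":0,"ry":0,"rz":0,"hand":0.84},{"tx":-1,"ty":0,"tz":0,"rx":0,"ry":0,"rz":0,"hand":0.84},{"tx":-1,"ty":0,"tz":0,"rx":0,"ry":0,"rz":0,"hand":0.84},{"tx":-1,"ty":0,"tz":0,"rx":0,"ry":0,"rz":0,"hand":0.84},{"tx":-1,"ty":0,"tz":0,"rx":0,"ry":0,"rz":0,"hand":0.84},{"tx":-0.7,"ty":0,"tz":0,"rx":0,"ry":0,"rz":0,"hand":0.84}]'; python3 -c "
from h import *
plan(0.545,-0.04,-0.01,10)
print(nuts(grab('scene'))[:2])"
```

```text
time: 16.25
position: [0.5059, 0.1948, -0.0108]
tool_rot: [0.0, 0.643, 0.766, -0.0]
contact_force: [0.7, -0.3, 1.1]
gripper_width: 0.014
gripper_force: 0.4
t 16.25 pos [ 0.5059  0.1948 -0.0108] F [ 0.7 -0.3  1.1] w 0.014
rot first, units [-0.    0.   -0.01] shift cm in current axes [-23.8   -0.19  -0.08] in goal axes [-23.8   -0.23  -0.08]
[(array([0.571, 0.224]), array([303., 204.]), np.int32(185)), (array([0.508, 0.176]), array([260., 207.]), np.int32(185))]
```

```bash
python3 -m jog '[{"tx":-0.6,"ty":0,"tz":0,"rx":0,"ry":0,"rz":0,"hand":0.84},{"tx":-1,"ty":0,"tz":0,"rx":0,"ry":0,"rz":0,"hand":0.84},{"tx":-1.2,"ty":0,"tz":0,"rx":0,"ry":0,"rz":0,"hand":0.84},{"tx":-1.2,"ty":0,"tz":0,"rx":0,"ry":0,"rz":0,"hand":0.84},{"tx":-1.2,"ty":0,"tz":0,"rx":0,"ry":0,"rz":0,"hand":0.84},{"tx":-1.2,"ty":0,"tz":0,"rx":0,"ry":0,"rz":0,"hand":0.84},{"tx":-1.2,"ty":0,"tz":0,"rx":0,"ry":0,"rz":0,"hand":0.84},{"tx":-1.2,"ty":0,"tz":0,"rx":0,"ry":0,"rz":0,"hand":0.84},{"tx":-1.2,"ty":0,"tz":0,"rx":0,"ry":0,"rz":0,"hand":0.84},{"tx":-0.8,"ty":0,"tz":0,"rx":0,"ry":0,"rz":0,"hand":0.84}]'; python3 -c "
from h import *
plan(0.545,-0.04,-0.01,10)
print(nuts(grab('scene'))[:2],nuts(grab('side')))"
```

```text
time: 17.13
position: [0.5246, 0.0882, -0.0109]
tool_rot: [0.0, 0.643, 0.766, -0.0]
contact_force: [-0.3, 0.4, 0.7]
gripper_width: 0.0138
gripper_force: 0.4
t 17.1333 pos [ 0.5246  0.0882 -0.0109] F [-0.3  0.4  0.7] w 0.0138
rot first, units [-0.    0.   -0.01] shift cm in current axes [-12.98  -0.2   -0.08] in goal axes [-12.98  -0.22  -0.09]
[(array([0.571, 0.224]), array([303., 204.]), np.int32(186)), (array([0.527, 0.07 ]), array([234., 253.]), np.int32(223))] [(array([0.51 , 0.548]), array([234.,  96.]), np.int32(410)), (array([0.526, 0.068]), array([287., 250.]), np.int32(202))]
```

```bash
python3 -m jog '[{"tx":-0.6,"ty":0,"tz":0,"rx":0,"ry":0,"rz":0,"hand":0.84},{"tx":-1,"ty":0,"tz":0,"rx":0,"ry":0,"rz":0,"hand":0.84},{"tx":-1.2,"ty":0,"tz":0,"rx":0,"ry":0,"rz":0,"hand":0.84},{"tx":-1.3,"ty":0,"tz":0,"rx":0,"ry":0,"rz":0,"hand":0.84},{"tx":-1.4,"ty":0,"tz":0,"rx":0,"ry":0,"rz":0,"hand":0.84},{"tx":-1.4,"ty":0,"tz":0,"rx":0,"ry":0,"rz":0,"hand":0.84},{"tx":-1.4,"ty":0,"tz":0,"rx":0,"ry":0,"rz":0,"hand":0.84},{"tx":-1.4,"ty":0,"tz":0,"rx":0,"ry":0,"rz":0,"hand":0.84},{"tx":-1.4,"ty":0,"tz":0,"rx":0,"ry":0,"rz":0,"hand":0.84},{"tx":-1.4,"ty":0,"tz":0,"rx":0,"ry":0,"rz":0,"hand":0.84}]'; python3 -m jog '[{"tx":-0.5,"ty":0,"tz":0,"rx":0,"ry":0,"rz":0,"hand":0.84},{"tx":0,"ty":0,"tz":0,"rx":0,"ry":0,"rz":0,"hand":0.84},{"tx":0,"ty":0,"tz":-1.5,"rx":0,"ry":0,"rz":0,"hand":0.84},{"tx":0,"ty":0,"tz":-2,"rx":0,"ry":0,"rz":0.8,"hand":0.84},{"tx":0,"ty":0,"tz":-1.5,"rx":0,"ry":0,"rz":0.85,"hand":0.84},{"tx":0,"ty":0,"tz":0,"rx":0,"ry":0,"rz":0,"hand":0.84},{"tx":0,"ty":0,"tz":0,"rx":0,"ry":0,"rz":0,"hand":0.84},{"tx":0,"ty":0,"tz":0,"rx":0,"ry":0,"rz":0,"hand":0.84},{"tx":0,"ty":0,"tz":0,"rx":0,"ry":0,"rz":0,"hand":0.84},{"tx":0,"ty":0,"tz":0,"rx":0,"ry":0,"rz":0,"hand":0.84}]'; python3 -c "
from h import *
plan(0.570,0.265,0.04,0)
print(nuts(grab('scene'),z=-.07));print(nuts(grab('side'),z=-.07))"
```

```text
time: 18.07
position: [0.5461, -0.0347, -0.0109]
tool_rot: [0.0, 0.643, 0.766, -0.0]
contact_force: [0.3, -0.6, -0.4]
gripper_width: 0.0136
gripper_force: 0.0
time: 18.9
position: [0.5464, -0.0378, 0.0384]
tool_rot: [-0.0, 0.706, 0.708, -0.0]
contact_force: [-0.6, -0.2, -0.4]
gripper_width: 0.014
gripper_force: 0.0
t 18.9 pos [ 0.5464 -0.0378  0.0384] F [-0.6 -0.2 -0.4] w 0.014
rot first, units [-0.01  0.    0.02] shift cm in current axes [30.27  2.44 -0.17] in goal axes [30.28  2.36 -0.16]
[(array([0.538, 0.29 ]), array([303., 204.]), np.int32(184)), (array([ 0.558, -0.078]), array([200., 356.]), np.int32(810))]
[(array([0.555, 0.745]), array([240.,  80.]), np.int32(1322)), (array([0.583, 0.309]), array([286., 184.]), np.int32(41)), (array([ 0.543, -0.074]), array([317., 347.]), np.int32(464)), (array([ 0.582, -0.083]), array([342., 348.]), np.int32(245))]
```

Three are in the basket. Now nut B.

```bash
python3 -m jog '[{"tx":2,"ty":0.3,"tz":0,"rx":0,"ry":0,"rz":0,"hand":0.84},{"tx":3,"ty":0.3,"tz":0,"rx":0,"ry":0,"rz":0,"hand":0.84},{"tx":3.2,"ty":0.3,"tz":0,"rx":0,"ry":0,"rz":0,"hand":0.84},{"tx":3.2,"ty":0.3,"tz":0,"rx":0,"ry":0,"rz":0,"hand":0.84},{"tx":3.2,"ty":0.3,"tz":0,"rx":0,"ry":0,"rz":0,"hand":0.84},{"tx":3.2,"ty":0.3,"tz":0,"rx":0,"ry":0,"rz":0,"hand":0.84},{"tx":3.2,"ty":0.3,"tz":0,"rx":0,"ry":0,"rz":0,"hand":0.84},{"tx":3.2,"ty":0.3,"tz":0,"rx":0,"ry":0,"rz":0,"hand":0.84},{"tx":3.2,"ty":0,"tz":0,"rx":0,"ry":0,"rz":0,"hand":0.84},{"tx":2.9,"ty":0,"tz":0,"rx":0,"ry":0,"rz":0,"hand":0.84}]'; python3 -m jog '[{"tx":0,"ty":0,"tz":0,"rx":0,"ry":0,"rz":0,"hand":0.84},{"tx":0,"ty":0,"tz":0,"rx":0,"ry":0,"rz":0,"hand":0.84},{"tx":0,"ty":0,"tz":0.8,"rx":0,"ry":0,"rz":0,"hand":0.84},{"tx":0,"ty":0,"tz":1.1,"rx":0,"ry":0,"rz":0,"hand":0.84},{"tx":0,"ty":0,"tz":1.1,"rx":0,"ry":0,"rz":0,"hand":0.84},{"tx":0,"ty":0,"tz":0.9,"rx":0,"ry":0,"rz":0,"hand":0.84},{"tx":0,"ty":0,"tz":0.6,"rx":0,"ry":0,"rz":0,"hand":0.84},{"tx":0,"ty":0,"tz":0.3,"rx":0,"ry":0,"rz":0,"hand":0.84},{"tx":0,"ty":0,"tz":0,"rx":0,"ry":0,"rz":0,"hand":0.84},{"tx":0,"ty":0,"tz":0,"rx":0,"ry":0,"rz":0,"hand":0.84}]'; python3 -c "
from h import *
plan(0.5705,-0.04,-0.01,0)
d=grab('scene');print(nuts(d)[:1],nuts(d,BL))"
```

```text
time: 19.83
position: [0.5702, 0.2671, 0.0387]
tool_rot: [-0.0, 0.706, 0.708, -0.0]
contact_force: [-0.3, -1.1, 0.6]
gripper_width: 0.0136
gripper_force: 0.0
time: 20.67
position: [0.5706, 0.265, -0.0089]
tool_rot: [0.0, 0.707, 0.708, -0.0]
contact_force: [-0.1, -1.0, -0.2]
gripper_width: 0.0138
gripper_force: 0.0
t 20.6667 pos [ 0.5706  0.265  -0.0089] F [-0.1 -1.  -0.2] w 0.0138
rot first, units [-0.    0.    0.01] shift cm in current axes [-30.49  -0.05   0.11] in goal axes [-3.05e+01 -1.00e-02  1.10e-01]
[(array([0.571, 0.224]), array([302., 204.]), np.int32(190))] [(array([0.632, 0.215]), array([330., 221.]), np.int32(194)), (array([0.71 , 0.209]), array([369., 242.]), np.int32(1397)), (array([0.641, 0.094]), array([301., 273.]), np.int32(234))]
```

```bash
python3 -m jog '[{"tx":-0.5,"ty":0,"tz":0.2,"rx":0,"ry":0,"rz":0,"hand":0.84},{"tx":-0.5,"ty":0,"tz":0,"rx":0,"ry":0,"rz":0,"hand":0.84},{"tx":-0.5,"ty":0,"tz":0,"rx":0,"ry":0,"rz":0,"hand":0.84},{"tx":-0.5,"ty":0,"tz":0,"rx":0,"ry":0,"rz":0,"hand":0.84},{"tx":-0.5,"ty":0,"tz":0,"rx":0,"ry":0,"rz":0,"hand":0.84},{"tx":-0.7,"ty":0,"tz":0,"rx":0,"ry":0,"rz":0,"hand":0.84},{"tx":-0.9,"ty":0,"tz":0,"rx":0,"ry":0,"rz":0,"hand":0.84},{"tx":-1,"ty":0,"tz":0,"rx":0,"ry":0,"rz":0,"hand":0.84},{"tx":-1,"ty":0,"tz":0,"rx":0,"ry":0,"rz":0,"hand":0.84},{"tx":-0.8,"ty":0,"tz":0,"rx":0,"ry":0,"rz":0,"hand":0.84}]'; python3 -c "
from h import *
plan(0.5705,-0.04,-0.01,0)
d=grab('scene');print(nuts(d)[:1])"
```

```text
time: 21.55
position: [0.5706, 0.1944, -0.0108]
tool_rot: [0.0, 0.707, 0.707, -0.0]
contact_force: [0.5, 0.1, 0.1]
gripper_width: 0.0137
gripper_force: 0.4
t 21.55 pos [ 0.5706  0.1944 -0.0108] F [0.5 0.1 0.1] w 0.0137
rot first, units [-0.  0.  0.] shift cm in current axes [-2.344e+01 -2.000e-02 -8.000e-02] in goal axes [-2.344e+01 -1.000e-02 -8.000e-02]
[(array([0.571, 0.176]), array([289., 221.]), np.int32(197))]
```

```bash
python3 -m jog '[{"tx":-0.6,"ty":0,"tz":0,"rx":0,"ry":0,"rz":0,"hand":0.84},{"tx":-1,"ty":0,"tz":0,"rx":0,"ry":0,"rz":0,"hand":0.84},{"tx":-1.2,"ty":0,"tz":0,"rx":0,"ry":0,"rz":0,"hand":0.84},{"tx":-1.2,"ty":0,"tz":0,"rx":0,"ry":0,"rz":0,"hand":0.84},{"tx":-1.2,"ty":0,"tz":0,"rx":0,"ry":0,"rz":0,"hand":0.84},{"tx":-1.2,"ty":0,"tz":0,"rx":0,"ry":0,"rz":0,"hand":0.84},{"tx":-1.2,"ty":0,"tz":0,"rx":0,"ry":0,"rz":0,"hand":0.84},{"tx":-1.2,"ty":0,"tz":0,"rx":0,"ry":0,"rz":0,"hand":0.84},{"tx":-1.2,"ty":0,"tz":0,"rx":0,"ry":0,"rz":0,"hand":0.84},{"tx":-0.8,"ty":0,"tz":0,"rx":0,"ry":0,"rz":0,"hand":0.84}]'; python3 -c "
from h import *
plan(0.5705,-0.04,-0.01,0)
print(nuts(grab('scene')),nuts(grab('side')))"
```

```text
time: 22.43
position: [0.5707, 0.0861, -0.0108]
tool_rot: [0.0, 0.707, 0.707, -0.0]
contact_force: [-0.2, 0.1, -0.1]
gripper_width: 0.0141
gripper_force: 0.4
t 22.4333 pos [ 0.5707  0.0861 -0.0108] F [-0.2  0.1 -0.1] w 0.0141
rot first, units [-0.  0.  0.] shift cm in current axes [-12.61  -0.02  -0.08] in goal axes [-12.61  -0.02  -0.08]
[(array([0.57 , 0.067]), array([255., 265.]), np.int32(227)), (array([ 0.588, -0.095]), array([200., 356.]), np.int32(809))] [(array([0.569, 0.066]), array([312., 247.]), np.int32(199))]
```

```bash
python3 -m jog '[{"tx":-0.6,"ty":0,"tz":0,"rx":0,"ry":0,"rz":0,"hand":0.84},{"tx":-1,"ty":0,"tz":0,"rx":0,"ry":0,"rz":0,"hand":0.84},{"tx":-1.2,"ty":0,"tz":0,"rx":0,"ry":0,"rz":0,"hand":0.84},{"tx":-1.3,"ty":0,"tz":0,"rx":0,"ry":0,"rz":0,"hand":0.84},{"tx":-1.4,"ty":0,"tz":0,"rx":0,"ry":0,"rz":0,"hand":0.84},{"tx":-1.4,"ty":0,"tz":0,"rx":0,"ry":0,"rz":0,"hand":0.84},{"tx":-1.4,"ty":0,"tz":0,"rx":0,"ry":0,"rz":0,"hand":0.84},{"tx":-1.4,"ty":0,"tz":0,"rx":0,"ry":0,"rz":0,"hand":0.84},{"tx":-1.4,"ty":0,"tz":0,"rx":0,"ry":0,"rz":0,"hand":0.84},{"tx":-1.2,"ty":0,"tz":0,"rx":0,"ry":0,"rz":0,"hand":0.84}]'; python3 -m jog '[{"tx":-0.4,"ty":0,"tz":0,"rx":0,"ry":0,"rz":0,"hand":0.84},{"tx":0,"ty":0,"tz":0,"rx":0,"ry":0,"rz":0,"hand":0.84},{"tx":0,"ty":0,"tz":-1.5,"rx":0,"ry":0,"rz":0,"hand":0.84},{"tx":0,"ty":0,"tz":-2.5,"rx":0,"ry":0,"rz":0,"hand":0.84},{"tx":0.8,"ty":0,"tz":-2.5,"rx":0,"ry":0,"rz":0,"hand":0.84},{"tx":1.5,"ty":0,"tz":-2.5,"rx":0,"ry":0,"rz":0,"hand":0.84},{"tx":2,"ty":0,"tz":-2.5,"rx":0,"ry":0,"rz":0,"hand":0.84},{"tx":2,"ty":0,"tz":-1.5,"rx":0,"ry":0,"rz":0,"hand":0.84},{"tx":2,"ty":0,"tz":0,"rx":0,"ry":0,"rz":0,"hand":0.84},{"tx":1,"ty":0,"tz":0,"rx":0,"ry":0,"rz":0,"hand":0.84}]'
python3 - <<'E'
from h import *
plan(0.57,0.1,0.12,0)
d=grab('scene','sc9.png');e=grab('side')
print(nuts(d,z=-.07),nuts(d,BL));print(nuts(e,z=-.07),nuts(e,BL))
a=cv2.resize(d['image'][:,:,::-1],(400,300));b=cv2.resize(e['image'][:,:,::-1],(400,300))
c=[cv2.resize(d['image'][280:410,120:290,::-1],(400,300)),cv2.resize(e['image'][270:400,250:420,::-1],(400,300))]
cv2.imwrite('pics/f.png',cv2.vconcat([cv2.hconcat([a,b]),cv2.hconcat(c)]))
E
```

```text
time: 23.37
position: [0.5706, -0.0373, -0.0109]
tool_rot: [0.0, 0.707, 0.707, -0.0]
contact_force: [-0.2, 0.1, -0.5]
gripper_width: 0.0135
gripper_force: 0.0
time: 24.2
position: [0.5711, 0.0578, 0.12]
tool_rot: [-0.0, 0.705, 0.709, 0.001]
contact_force: [0.4, 1.4, -0.7]
gripper_width: 0.0133
gripper_force: 0.0
t 24.2 pos [0.5711 0.0578 0.12  ] F [ 0.4  1.4 -0.7] w 0.0133
rot first, units [ 0.01 -0.02  0.05] shift cm in current axes [ 4.22 -0.09  0.01] in goal axes [ 4.22 -0.11  0.  ]
[(array([ 0.557, -0.078]), array([200., 356.]), np.int32(812)), (array([ 0.626, -0.062]), array([241., 370.]), np.int32(255))] [(array([0.632, 0.215]), array([330., 221.]), np.int32(194)), (array([0.71 , 0.209]), array([369., 242.]), np.int32(1399)), (array([0.641, 0.094]), array([301., 273.]), np.int32(234))]
[(array([ 0.625, -0.061]), array([362., 330.]), np.int32(238)), (array([ 0.543, -0.074]), array([317., 347.]), np.int32(444)), (array([ 0.583, -0.083]), array([342., 347.]), np.int32(252))] [(array([0.704, 0.204]), array([360., 181.]), np.int32(816)), (array([0.626, 0.217]), array([319., 182.]), np.int32(58)), (array([0.64 , 0.094]), array([347., 228.]), np.int32(162))]
```

View pics/f.png

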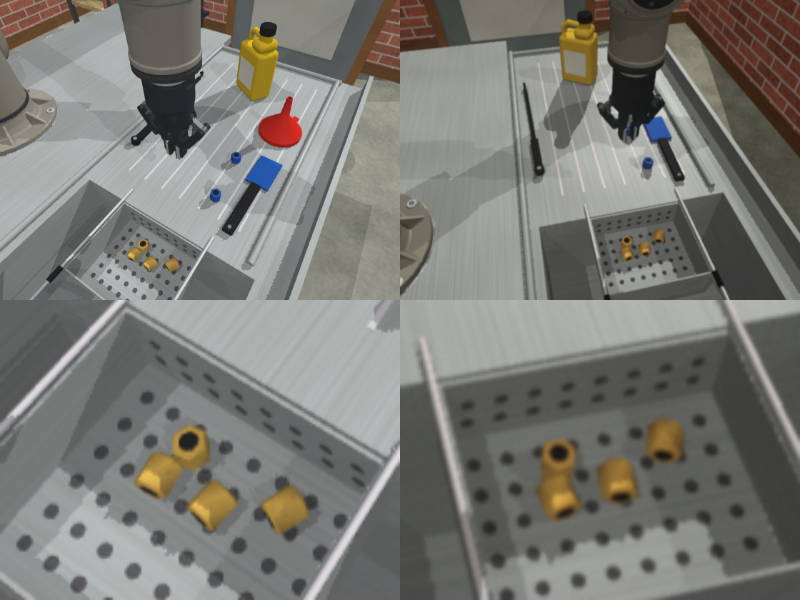

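The bottom crops show all four brass nuts on the basket floor, at about (188,445), (158,475), (212,505) and (285,510) in the left one. The blue nuts, jug, funnel, scraper and wiper are where they were, and the arm is clear at z = 0.12. Handing in.

```bash
python3 -c "
from rig import workorder
print(workorder.close_job())"
```

```text
the job is handed in; nothing more can be done
None
```

All four brass nuts were swept over the edge into the strainer basket, with nothing pinched or carried and everything else left where it stood; the job was handed in at about 24 s of the 64 s limit.

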